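# Unlock the lid stay and shut the wooden chest

### The job

The small wooden chest's lid is propped open by a locked folding stay. Lift the stay's knee by its red peg until it is past centre and the stay is unlocked, then lower the lid gently until it is fully shut, and let go.

Things in the scene. Friction and masses are not known exactly. Their poses are not given: they have to be found in the camera images.
- chest: Pale wooden chest fixed to the desk, 220 (x) x 200 (y) x 90 mm high. Origin: centre of its underside, on the desk; z up, -x is its front, +x its hinge side, +y its left side, with the stay just outside that wall (y = 100 to 117 mm). In this frame the lid's hinge axis runs along y through x = 110, z = 95 mm, and the stay's lower pivot along y through x = -75, z = 70 mm.
- lid (a joint): Closing angle of the wooden lid: 225 mm from hinge to free edge, 200 wide, 10 thick, mid-plane through the hinge axis. 0: propped open, 1.40 rad up from shut, leaning a little to the front. 1.40: shut, level, top 100 mm above the desk. Stay locked: cannot close. Unlocked: the stiff hinge holds it at any angle; push it down on its outer face, 1 to 6 N near the free edge.
- stay (a joint): Angle of the folding stay's lower link, a flat steel bar, 141 mm from its pivot on the chest to the knee, where a 75 mm rod goes on to the lid's left edge, 115 mm from the hinge. 0: locked, knee 10 mm below the straight line, on a stop. 0.07: straight (dead centre). More: unlocked; 0.30 once the knee has risen 42 mm along its arc. Highest, 0.72, midway; about 0.05 with the lid shut.
- knee_peg (a point): Grip point on the axis of the red round peg at the knee: 12 mm thick, along the chest's y from y = 112 to 169 mm, then an 18 mm end disc; point at y = 145, 153 mm above the desk when locked. Moves on an arc of 141 mm radius about the lower pivot: lifted, it goes up and to the chest's front (at first 54 degrees above level), 10 mm to dead centre. Light to move; can be pinched from above.

How it is judged:
By the outcome, as a careful person would: the job done as asked, in the order asked, and still so for the second after the job is handed in, with the robot touching nothing.
It also fails if it takes over 51 s, if anything falls off the work surface, if the arm or the gripper's body presses on something with over 40 N, if the wrist force passes 120 N, or if a joint passes its speed limit or range.

### The arm

A 7-joint arm with a two-finger parallel gripper is mounted at the origin on a cart in front of the work surface, level with it; the furniture and walls round the work are solid. World frame = base frame: x ahead of the robot, y to its left, z up, the work surface at z = 0. Lengths are in m, angles in rad, forces in N, time in s.
With the tool pointing down it reaches from about 0.425 to 1.025 m from the base axis. Payload 9.4 kg.
Tool frame: the origin (TCP) lies midway between the tips of the shut fingers; the grasp point (between the pads) lies 19 mm behind it; z points along the fingers, y is the line along which they close (so a half turn about z gives the same grasp; the last joint's range is limited). The gripper opens to 85 mm and grips with 20 to 120 N. Pads are 22 mm wide; open, the fingers measure 114 mm over their backs; the gripper's body (76 mm by 85 mm) begins 54 mm behind the grasp point. The pads swing forward as they close: fully open they stand 13 mm farther back than shut.
Start: joints at [-1.269, 0.599, -0.003, 1.599, 0.002, 0.943, -0.08], TCP at [0.268, 0.674, 0.231] pointing down, gripper open.
Joint ranges: [-2.57, 2.57], [-0.35, 1.97], [-1.29, 1.29], [0.11, 2.56], [-1.05, 4.19], [0.11, 1.86], [-2.63, 2.63]. Speed limits (rad/s): [2.22, 2.22, 3.01, 3.01, 3.14, 3.14, 3.14].

### API

Orientations are given as [roll, pitch, yaw] about the fixed x, y, z axes, in that order (R = Rz(yaw) Ry(pitch) Rx(roll)).
In Python, from cell import get_obs, grab_frame, camera_params, close_job, search_frame, masks_of, landmark_of gives the robot as it stands. The module is installed in compiled form; this text tells all that it offers.
- The arm moves only by the tool drive_tool, never from a script. Its argument "motion" is a list of rows, each a list of 7 numbers: the turn, a rotation vector about the world's x, y, z in rad, then the shift along the world's x, y, z in mm, then the closure in counts, from 0 (fully open) to 255 (shut). A call has 1 to 8 rows; each row shifts and turns the commanded pose from where the row before left it; what a row does not reach is not made up. A row lasts 1/12 s, in which the tool goes at most 41.7 mm and 7.16 degrees, less where a joint would pass 70% of its speed; a pose out of reach is approached as far as the arm can. A call with a gripper value outside its range is refused whole. The fingers move at their own pace and stop on an object; the grip force is fixed at half the most. Time passes only in rows, so rows that do not move let the fingers close. It gives the time, the measured TCP pose, the force, the opening and the grip force at its end, in the units of the state.
- get_obs(): the state, without advancing time (a new reading comes with each control period).
- grab_frame(name): name is "side" or "top" or "wrist"; returns the picture (400x640x3 uint8, red, green, blue); there is no depth.
- camera_params(name): a dict with "mtx" (3x3 intrinsics, pixels), "k1" (the pictures are not rectified: a ray, as slopes to the right and down, at radius r is drawn at 1 + k1 r^2 times it, then the intrinsics apply), "rvec" (rotation vector, rad) and "tvec" (3), from world to camera coordinates, as OpenCV has them; the wrist camera has in their place "T_tool_cam" (4x4, takes a point from camera to tool coordinates, whose origin is the TCP and whose axes are the flange's). Camera axes: x right, y down, z forward; pixel columns grow to the right and rows downward; lengths in m; the calibration is good to about 2 mm. A picture is of the moment at which its call begins: read the wrist's pose just before it. camera_params takes no time and is no camera call.
- close_job(): hands the job in; it is judged then, once.
Trained networks look in the newest picture that a camera, given by its name, has taken for a name from the list of things; names that differ only in an ending like _2 or _b are one class to them, and where a whole thing is asked for, a point or a joint stands for the part that bears it (a point fixed in the world has none). Each returns a list of dicts, best first, with "score" (0 to 1); they miss things now and then, are a little off and sometimes report something else, mostly with a low value. They report only what shows in the picture. A call takes as long as a camera call.
- search_frame(name, camera): "at" ([x, y, z] in m, in world coordinates, good to about 4 mm: the middle of the surface that is visible of it).
- masks_of(name, camera): "pixels" (400x640 bool, what is visible of it).
- landmark_of(name, camera): "at" ([x, y, z] in m, in world coordinates, good to about 4 mm: a listed point, or the origin of a listed thing).
The state is a dict: "time_s": time; "joint_pos": joint angles; "dq": joint speeds; "effort": joint torques, N m; "tool_pos": TCP position; "tool_rot": TCP orientation; "wrist_force": force on the tool from outside, world axes, zero at the start; "wrist_torque": the same for the moment, N m; "gripper_width": finger opening in m; "gripper_force": force on a finger pad.
Only numpy, scipy, OpenCV 4.12 (cv2) and the standard library are available. Lean on these libraries where they do the work, as an engineer would, in place of code of your own. Each camera call takes 0.05 s, during which the arm holds its last target. There are 200 camera calls.

## Working session

There is one attempt and no reset: what is moved stays moved. The work goes in short steps, Python scripts to look and compute and a tool call to move; the robot and the scene stay as the last step left them, time stands still between calls to the robot, and variables do not carry over. Pictures are saved under pics/ and viewed, at most 10 in all, crops included, and the job is handed in when it is done.

Besides the shell and the picture viewer there is one more tool, called after "Request:" by a JSON object that holds its "op" and its "data". drive_tool: Moves the arm, as the interface text tells. Its arguments: {"type":"object","properties":{"motion":{"type":"array"}},"required":["motion"]}

```bash
mkdir -p pics
python3 - <<'E'
from cell import *
import cv2
o=get_obs();print({k:o[k] for k in('time_s','tool_pos','tool_rot','gripper_width','wrist_force')})
ims=[]
for c in('side','top'):
    im=grab_frame(c);ims.append(im)
    for n in('chest','knee_peg'):
        print(c,n,landmark_of(n,c)[:2])
    print(c,'lid',search_frame('lid',c)[:2], 'stay',search_frame('stay',c)[:1])
    cv2.imwrite(f'pics/{c}0.png',im[:,:,::-1])
E
```

```text
{'time_s': 0.0, 'tool_pos': array([0.26791849, 0.67317191, 0.23040728]), 'tool_rot': array([-3.14002152e+00,  1.09760256e-04,  2.76289803e+00]), 'gripper_width': 0.08554155365035751, 'wrist_force': array([ 0.77996222,  0.41298268, -1.01635225])}
side chest [{'at': [0.5516, 0.0208, 0.0024], 'score': 0.64}]
side knee_peg [{'at': [0.614, 0.1596, 0.1538], 'score': 0.63}]
side lid [{'at': [0.6307, -0.0136, 0.2308], 'score': 0.63}] stay [{'at': [0.579, 0.1289, 0.1351], 'score': 0.7}]
top chest [{'at': [0.5528, 0.0228, -0.0018], 'score': 0.6}]
top knee_peg [{'at': [0.6146, 0.1537, 0.1537], 'score': 0.59}]
top lid [{'at': [0.6295, 0.0121, 0.3113], 'score': 0.82}] stay [{'at': [0.6117, 0.1438, 0.1608], 'score': 0.79}]
```

View pics/side0.png

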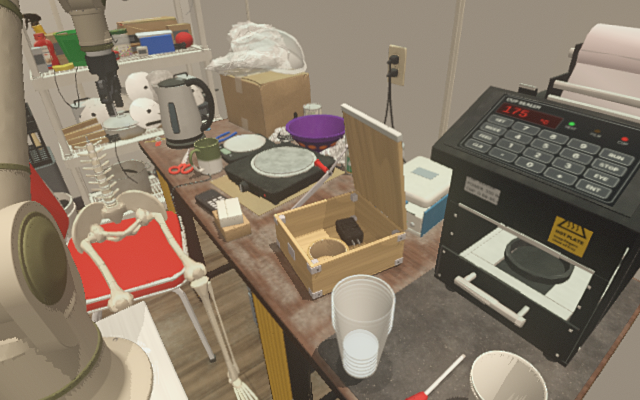

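View pics/top0.png

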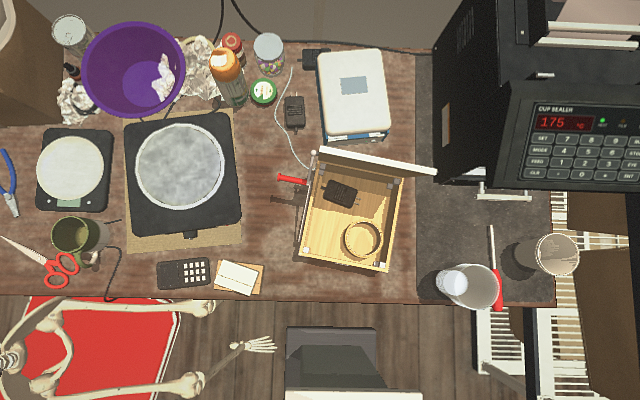

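The side view shows the chest at about (340,240) with its lid up. In the top view the chest is at (350,215), turned slightly clockwise, with the red peg at (292,180) and the lid's top edge running from (315,152) to (436,172).

Run:
```python
import cv2
im=cv2.imread('pics/top0.png')[135:285,255:445]
cv2.imwrite('pics/crop0.png',cv2.resize(im,None,fx=4,fy=4,interpolation=cv2.INTER_CUBIC))
```

```text
(no output)
```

View pics/crop0.png

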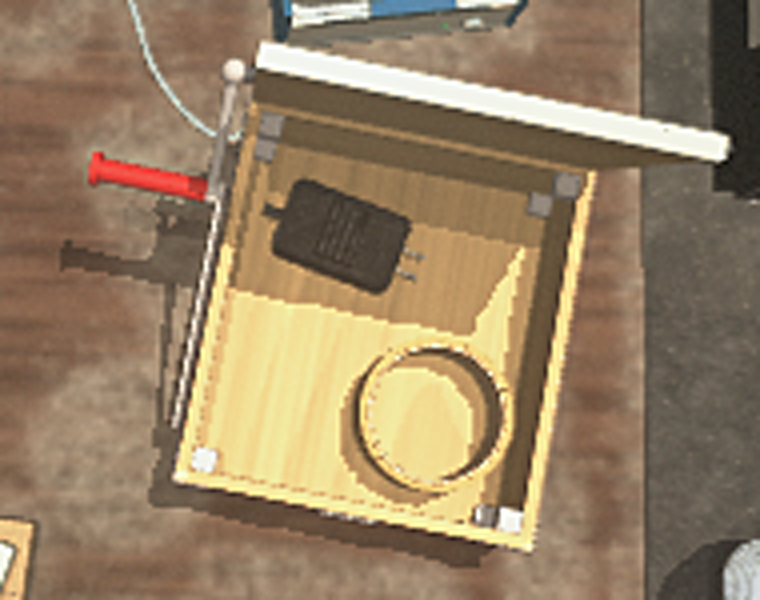

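```bash
cat > h.py <<'E'
import numpy as np,cv2
from scipy.optimize import least_squares
from cell import *
def proj(c,P):
    p=camera_params(c)
    return cv2.projectPoints(np.asarray(P,float).reshape(-1,1,3),np.array(p['rvec']),np.array(p['tvec']),np.array(p['mtx']),np.array([p['k1'],0,0,0.]))[0][:,0]
def W(q,L):
    x,y,a=q;R=np.array([[np.cos(a),-np.sin(a),0],[np.sin(a),np.cos(a),0],[0,0,1]])
    return np.asarray(L)@R.T+[x,y,0]
E
python3 - <<'E'
from h import *
L=np.array([[-110,100,90],[-110,-100,90],[110,-100,90],[71.8,100,317],[71.8,-100,317],[39,169,153]])/1e3
px=np.array([[177,480],[530,550],[597,172],[257,56],[727,148],[97,168]])/4+[255,135]-0.4
r=least_squares(lambda q:(proj('top',W(q,L))-px).ravel(),[.552,.022,-.16])
print(r.x,r.fun.reshape(-1,2).round(1))
print('peg',W(r.x,L[5:]-[0,.024,0]),'lidedge',W(r.x,L[3:5]))
E
```

```text
[ 0.55064139  0.02305035 -0.16994818] [[-1.   0.1]
 [ 0.4  0.7]
 [ 0.1 -1.6]
 [ 0.4 -0.5]
 [-0.6  0.5]
 [ 0.7  0.6]]
peg [[0.61360357 0.15936529 0.153     ]] lidedge [[ 0.63832013  0.10946608  0.317     ]
 [ 0.60449388 -0.08765263  0.317     ]]
```

Request:
{"op": "drive_tool", "data": {"motion": [[0,0,-0.1237,22,-30,12,0],[0,0,-0.1237,22,-30,12,0],[0,0,-0.1237,22,-30,12,0],[0,0,-0.1237,22,-30,12,0],[0,0,-0.1237,22,-30,12,0],[0,0,-0.1237,22,-30,12,0],[0,0,-0.1237,22,-30,12,0],[0,0,-0.1237,22,-30,12,0]]}}

```text
time_s: 1.17
tool_pos: [0.4449, 0.432, 0.3282]
tool_rot: [3.141, -0.001, 1.767]
wrist_force: [0.6, 0.0, 0.3]
gripper_width: 0.0855
gripper_force: 0.0
```

Request:
{"op": "drive_tool", "data": {"motion": [[0,0,-0.1237,22,-30,0,0],[0,0,-0.1237,22,-30,0,0],[0,0,-0.1237,22,-30,0,0],[-0.0986,0.0169,0,22,-30,0,0],[-0.0986,0.0169,0,22,-30,-10,0],[-0.0986,0.0169,0,22,-30,-10,0],[0,0,0,22,-30,-10,0],[0,0,0,20,-30,-10,0]]}}

```text
time_s: 1.83
tool_pos: [0.6191, 0.1945, 0.2857]
tool_rot: [-3.14, 0.302, 1.406]
wrist_force: [1.0, -0.1, 0.2]
gripper_width: 0.0857
gripper_force: 0.0
```

```bash
cat >> h.py <<'E'
from scipy.spatial.transform import Rotation as Ro
Q=[.55064,.02305,-.16995]
def st(target=None,tilt=-.3):
    o=get_obs();p=o['tool_pos'];R=Ro.from_euler('xyz',o['tool_rot'])
    print('t',round(o['time_s'],2),'p',p.round(4),'w',round(o['gripper_width'],4),'F',o['wrist_force'].round(1),'gf',o['gripper_force'])
    print('zaxis',R.as_matrix()[:,2].round(3),'yaxis',R.as_matrix()[:,1].round(3))
    if target is not None: print('delta mm',((np.array(target)-p)*1e3).round(1))
# linkage, chest xz mm
def knee(s): a=np.arcsin(83/141)+s;return np.array([-75+141*np.cos(a),70+141*np.sin(a)])
def lidof(s):
    k=knee(s)
    f=lambda c:np.hypot(110-115*np.cos(1.4-c)-k[0],95+115*np.sin(1.4-c)-k[1])-75
    c=np.linspace(-.2,1.45,3301);v=f(c);return c[1:][v[1:]*v[:-1]<=0].round(3)
E
python3 - <<'E'
from h import *
st([.618,.187,.234])
for s in(0,.07,.15,.3,.45,.6,.7):print(s,knee(s).round(1),lidof(s))
E
```

```text
t 1.83 p [0.6191 0.1945 0.2857] w 0.0857 F [ 1.  -0.1  0.2] gf 0.0
zaxis [-0.05  -0.293 -0.955] yaxis [ 0.986 -0.164 -0.001]
delta mm [ -1.1  -7.5 -51.7]
0 [ 39. 153.] [0.007 1.424]
0.07 [ 32.9 160.8] [-0.003  1.391]
0.15 [ 25.3 169.1] [0.01  1.353]
0.3 [  9.4 183. ] [0.088 1.276]
0.45 [ -8.5 194.3] [0.22  1.185]
0.6 [-27.8 202.9] [0.418 1.055]
0.7 [-41.3 206.9] [0.652 0.875]
```

Request:
{"op": "drive_tool", "data": {"motion": [[0,0,0,0,-4,-26,0],[0,0,0,-1,-4,-26,0],[0,0,0,0,0,0,0]]}}

```text
time_s: 2.08
tool_pos: [0.615, 0.1838, 0.231]
tool_rot: [-3.135, 0.304, 1.402]
wrist_force: [-2.1, 0.7, -0.6]
gripper_width: 0.0853
gripper_force: 0.0
```

Run:
```python
from h import *
st([.613,.158,.139])
for c in('wrist','side','top'):
    im=grab_frame(c);cv2.imwrite(f'pics/{c}1.png',im[:,:,::-1])
    print(c,landmark_of('knee_peg',c)[:2])
a=cv2.imread('pics/wrist1.png');b=cv2.imread('pics/side1.png')[60:340,180:500]
cv2.imwrite('pics/c1.png',np.hstack([cv2.resize(a,(480,300)),cv2.resize(b,(320,300))]))
```

```text
t 2.08 p [0.615  0.1838 0.231 ] w 0.0853 F [-2.1  0.7 -0.6] gf 0.0
zaxis [-0.056 -0.294 -0.954] yaxis [ 0.985 -0.17  -0.006]
delta mm [ -2.  -25.8 -92. ]
wrist [{'at': [0.6123, 0.1628, 0.1516], 'score': 0.68}]
side [{'at': [0.6157, 0.1584, 0.1534], 'score': 0.86}]
top [{'at': [0.6149, 0.1522, 0.1558], 'score': 0.53}]
```

View pics/c1.png

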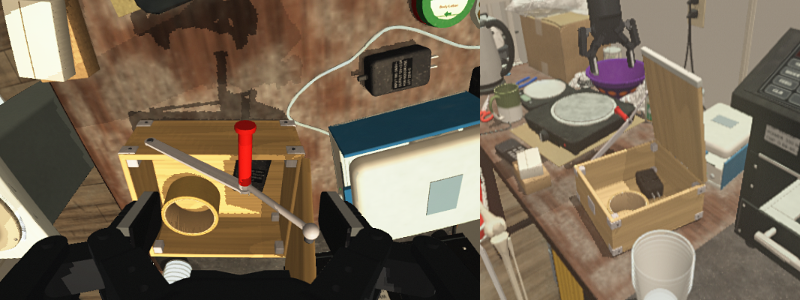

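The wrist view shows the peg (245,155) midway between the open fingers, with the rod's ball at (311,231) clear of them. I'll descend now.

Request:
{"op": "drive_tool", "data": {"motion": [[0,0,0,-1,-8,-30,0],[0,0,0,-1,-9,-31,0],[0,0,0,0,-9,-30,0],[0,0,0,0,0,0,0],[0,0,0,0,0,0,255],[0,0,0,0,0,0,255],[0,0,0,0,0,0,255],[0,0,0,0,0,0,255]]}}

```text
time_s: 3.05
tool_pos: [0.6161, 0.1607, 0.1461]
tool_rot: [3.139, 0.298, 1.402]
wrist_force: [0.2, -0.5, -0.7]
gripper_width: 0.0385
gripper_force: 0.0
```

Request:
{"op": "drive_tool", "data": {"motion": [[0,0,0,0,0,0,255],[0,0,0,0,0,0,255],[0,0,0,0,0,0,255],[0,0,0,0,0,0,255]]}}

```text
time_s: 3.38
tool_pos: [0.6151, 0.1602, 0.1452]
tool_rot: [-3.141, 0.299, 1.402]
wrist_force: [-1.8, 1.2, 7.0]
gripper_width: 0.0092
gripper_force: 58.6
```

Run:
```python
from h import *
st()
grab_frame('side');print(landmark_of('knee_peg','side')[:1])
u=W([0,0,Q[2]],[[1,0,0]])[0]
p=knee(0)
for s in(.07,.15,.25,.35,.45,.5):
    k=knee(s);d=(k-p)[0]*u;print(s,d.round(1),(k-p)[1].round(1));p=k
```

```text
t 3.38 p [0.6151 0.1602 0.1452] w 0.0092 F [-1.8  1.2  7. ] gf 58.60353112220764
zaxis [-0.05  -0.291 -0.956] yaxis [ 0.986 -0.168 -0.   ]
[{'at': [0.615, 0.1591, 0.1522], 'score': 0.83}]
0.07 [-6.  1. -0.] 7.8
0.15 [-7.5  1.3 -0. ] 8.3
0.25 [-10.2   1.8  -0. ] 9.5
0.35 [-11.1   1.9  -0. ] 8.4
0.45 [-11.9   2.   -0. ] 7.3
0.5 [-6.2  1.1 -0. ] 3.2
```

The opening reads 9.2 mm on a 12 mm peg, so the grip is near the fingertips. I'll reopen, go 8 mm deeper and grip again.

Request:
{"op": "drive_tool", "data": {"motion": [[0,0,0,0,0,0,120],[0,0,0,0,0,0,120],[0,0,0,0,0,0,120],[0,0,0,0,0,0,120],[0,0,0,-1,-2,-8,120],[0,0,0,0,0,0,120],[0,0,0,0,0,0,255],[0,0,0,0,0,0,255]]}}

```text
time_s: 4.15
tool_pos: [0.614, 0.1575, 0.136]
tool_rot: [-3.141, 0.301, 1.402]
wrist_force: [-0.8, 0.1, 0.2]
gripper_width: 0.0218
gripper_force: 0.0
```

Request:
{"op": "drive_tool", "data": {"motion": [[0,0,0,0,0,0,255],[0,0,0,0,0,0,255],[0,0,0,0,0,0,255],[0,0,0,0,0,0,255],[0,0,0,0,0,0,255],[0,0,0,0,0,0,255]]}}

```text
time_s: 4.65
tool_pos: [0.6144, 0.1575, 0.1364]
tool_rot: [3.141, 0.3, 1.402]
wrist_force: [2.0, -0.6, -1.1]
gripper_width: 0.0099
gripper_force: 58.5
```

Request:
{"op": "drive_tool", "data": {"motion": [[0,0,0,-3,0.5,4,255],[0,0,0,-3,0.5,4,255],[0,0,0,-3.7,0.6,4.1,255],[0,0,0,-3.8,0.7,4.2,255],[0,0,0,-5.1,0.9,4.8,255],[0,0,0,-5.1,0.9,4.7,255],[0,0,0,0,0,0,255],[0,0,0,0,0,0,255]]}}

```text
time_s: 5.32
tool_pos: [0.5907, 0.1616, 0.163]
tool_rot: [3.14, 0.3, 1.402]
wrist_force: [5.4, -2.2, 4.5]
gripper_width: 0.0098
gripper_force: 59.2
```

Run:
```python
from h import *
st()
for c in('side','top'):
    grab_frame(c);print(landmark_of('knee_peg',c)[:1])
for s in(.25,.3,.35):print(s,W(Q,np.array([[knee(s)[0],145,knee(s)[1]]])/1e3))
```

```text
t 5.32 p [0.5907 0.1616 0.163 ] w 0.0098 F [ 5.4 -2.2  4.5] gf 59.21749413013458
zaxis [-0.049 -0.291 -0.955] yaxis [ 0.986 -0.168  0.001]
[{'at': [0.5915, 0.16, 0.1786], 'score': 0.64}]
[{'at': [0.5886, 0.1568, 0.1791], 'score': 0.58}]
0.25 [[0.58985406 0.16344018 0.17861944]]
0.3 [[0.58439282 0.16437735 0.18297705]]
0.35 [[0.57872375 0.1653502  0.18705227]]
```

Request:
{"op": "drive_tool", "data": {"motion": [[0,0,0,-5.5,0.9,4.2,255],[0,0,0,-5.5,0.9,4.2,255],[0,0,0,-6,1,3.7,255],[0,0,0,-6,1,3.6,255],[0,0,0,-6.2,1.1,3.2,255],[0,0,0,0,0,0,255],[0,0,0,0,0,0,255]]}}

```text
time_s: 6.1
tool_pos: [0.5628, 0.1663, 0.1825]
tool_rot: [3.139, 0.299, 1.401]
wrist_force: [3.7, -2.2, 14.3]
gripper_width: 0.0096
gripper_force: 59.4
```

Run:
```python
from h import *
st()
ims=[]
for c in('side','top'):
    ims.append(grab_frame(c)[:,:,::-1]);print(landmark_of('knee_peg',c)[:1])
for s in(.45,.5):print(s,lidof(s),W(Q,np.array([[knee(s)[0],145,knee(s)[1]]])/1e3))
cv2.imwrite('pics/c2.png',np.hstack([cv2.resize(ims[0][60:340,180:500],(400,350)),cv2.resize(ims[1][80:360,180:500],(400,350))]))
```

```text
t 6.1 p [0.5628 0.1663 0.1825] w 0.0096 F [ 3.7 -2.2 14.3] gf 59.400710463523865
zaxis [-0.047 -0.291 -0.956] yaxis [ 0.986 -0.168  0.003]
[{'at': [0.5632, 0.1658, 0.1971], 'score': 0.69}]
[{'at': [0.5613, 0.1623, 0.1985], 'score': 0.72}]
0.45 [0.22  1.185] [[0.56681931 0.16739306 0.19431555]]
0.5 [0.277 1.148] [[0.56061368 0.16845798 0.19748545]]
```

View pics/c2.png

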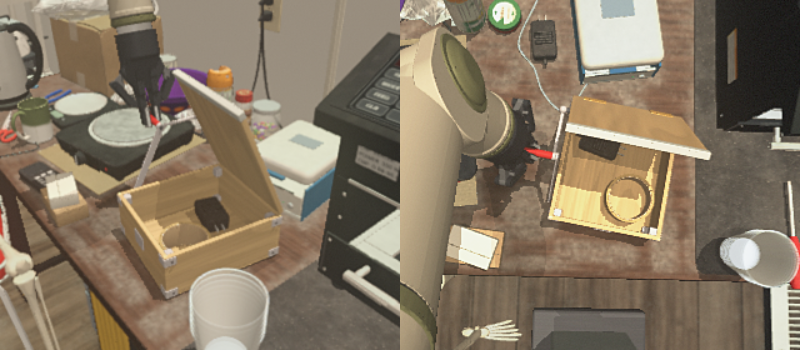

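Released-peg state: the lid is leaning forward at about 0.26 rad closed, with the peg lifted to (545,155) in the right panel, well past dead centre. I'll open, back off, and go over and behind the lid.

Request:
{"op": "drive_tool", "data": {"motion": [[0,0,0,0,0,0,120],[0,0,0,0,0,0,120],[0,0,0,0,0,0,120],[0,0,0,0,0,0,120],[0,0,0,1,6,19,120],[0,0,0,2,11,37,120],[0,0,0,2,11,37,120],[0,0,0,2,11,37,255]]}}

```text
time_s: 6.97
tool_pos: [0.5674, 0.2059, 0.312]
tool_rot: [-3.139, 0.301, 1.402]
wrist_force: [1.1, 0.6, 0.2]
gripper_width: 0.0347
gripper_force: 0.0
```

Request:
{"op": "drive_tool", "data": {"motion": [[0.0986,-0.017,0,0,0,40,255],[0.0986,-0.017,0,0,0,40,255],[0.0986,-0.017,0,12,-33,10,255],[0,0,0,13,-35,0,255],[0,0,0,13,-35,0,255],[0,0,0,13,-35,0,255],[0,0,0,13,-35,0,255],[0,0,0,0,0,0,255]]}}

```text
time_s: 7.63
tool_pos: [0.633, 0.0238, 0.4011]
tool_rot: [3.14, 0.004, 1.393]
wrist_force: [-0.9, -0.9, 0.2]
gripper_width: 0.0
gripper_force: 0.0
```

```bash
cat >> h.py <<'E'
def tcp(c,gap=0,r=200,off=12):
    t=1.4-c;n=np.array([np.sin(t),np.cos(t)])
    C=np.array([110-r*np.cos(t),95+r*np.sin(t)])+(5+gap)*n
    return W(Q,np.array([[C[0]+off*np.sin(t),0,C[1]]])/1e3)[0]
E
python3 - <<'E'
from h import *
st(tcp(.26,40))
for c in('side','top'):
    grab_frame(c);print(landmark_of('knee_peg',c)[:1])
print(search_frame('lid','top')[:1])
print(tcp(.26,40),tcp(.26))
E
```

```text
t 7.63 p [0.633  0.0238 0.4011] w 0.0 F [-0.9 -0.9  0.2] gf 0.0
zaxis [ 0.001 -0.004 -1.   ] yaxis [ 0.984 -0.177  0.001]
delta mm [  -5.2  -14.  -105.6]
[{'at': [0.5637, 0.1658, 0.1968], 'score': 0.9}]
[{'at': [0.5624, 0.1614, 0.1976], 'score': 0.84}]
[{'at': [0.6023, 0.0231, 0.2389], 'score': 0.93}]
[0.62778554 0.00981141 0.29551845] [0.59196382 0.01595861 0.27881467]
```

Request:
{"op": "drive_tool", "data": {"motion": [[0,0,0,2,-14,-20,255],[0,0,0,0,0,-30,255],[0,0,0,0,0,-30,255],[0,0,0,-5,0,-25,255],[0,0,0,0,0,0,255]]}}

```text
time_s: 8.3
tool_pos: [0.6259, 0.0209, 0.2912]
tool_rot: [-3.134, 0.002, 1.405]
wrist_force: [-0.7, 0.3, -0.7]
gripper_width: -0.0003
gripper_force: 0.0
```

Run:
```python
from h import *
st(tcp(.26))
im=[grab_frame(c)[:,:,::-1] for c in('side','top')]
cv2.imwrite('pics/c3.png',np.hstack([cv2.resize(im[0][60:340,180:500],(400,350)),cv2.resize(im[1][80:360,180:500],(400,350))]))
p=tcp(.2)
for c in np.arange(.3,1.45,.1):
    q=tcp(c);print(c.round(2),((q-p)*1e3).round(1),q.round(3));p=q
```

```text
t 8.3 p [0.6259 0.0209 0.2912] w -0.0003 F [-0.7  0.3 -0.7] gf 0.0
zaxis [-0.008 -0.    -1.   ] yaxis [ 0.986 -0.165 -0.008]
delta mm [-33.9  -4.9 -12.4]
0.3 [-18.7   3.2  -7.7] [0.585 0.017 0.276]
0.4 [-17.9   3.1  -9.5] [0.567 0.02  0.266]
0.5 [-17.    2.9 -11.2] [0.55  0.023 0.255]
0.6 [-15.9   2.7 -12.8] [0.534 0.026 0.242]
0.7 [-14.7   2.5 -14.3] [0.519 0.028 0.228]
0.8 [-13.3   2.3 -15.6] [0.506 0.031 0.212]
0.9 [-11.7   2.  -16.8] [0.494 0.033 0.195]
1.0 [-10.1   1.7 -17.8] [0.484 0.034 0.177]
1.1 [ -8.3   1.4 -18.6] [0.476 0.036 0.159]
1.2 [ -6.5   1.1 -19.2] [0.469 0.037 0.14 ]
1.3 [ -4.6   0.8 -19.7] [0.465 0.038 0.12 ]
1.4 [ -2.7   0.5 -19.9] [0.462 0.038 0.1  ]
```

View pics/c3.png

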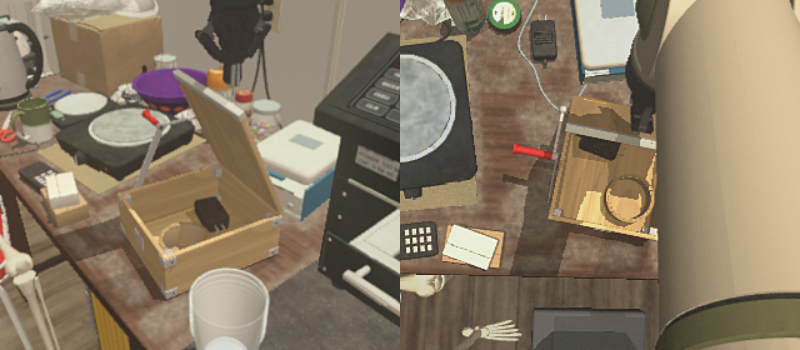

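The gripper sits behind the lid's outer face near its free edge, at (235,60) in the left panel. I'll push slowly along the lid's arc.

Request:
{"op": "drive_tool", "data": {"motion": [[0,0,0,-5,0,-1.5,255],[0,0,0,-5,0,-1.5,255],[0,0,0,-5,0,-1.5,255],[0,0,0,-5,0,-1.5,255],[0,0,0,-5,0,-1.5,255],[0,0,0,-4,0,-1.5,255],[0,0,0,-4,0,-1.5,255],[0,0,0,-4,0,-1.5,255]]}}

```text
time_s: 9.07
tool_pos: [0.5918, 0.0186, 0.2839]
tool_rot: [3.141, -0.0, 1.402]
wrist_force: [0.6, 0.7, 0.2]
gripper_width: -0.0001
gripper_force: 0.0
```

Request:
{"op": "drive_tool", "data": {"motion": [[0,0,0,-4.5,0.8,-2.4,255],[0,0,0,-4.5,0.8,-2.4,255],[0,0,0,-4.5,0.8,-2.4,255],[0,0,0,-4.5,0.8,-2.4,255],[0,0,0,-4.3,0.7,-2.8,255],[0,0,0,-4.3,0.7,-2.8,255],[0,0,0,-4.3,0.7,-2.8,255],[0,0,0,-4.3,0.7,-2.8,255]]}}

```text
time_s: 9.73
tool_pos: [0.5565, 0.0249, 0.2628]
tool_rot: [3.142, -0.0, 1.402]
wrist_force: [1.0, 0.2, 2.4]
gripper_width: -0.0001
gripper_force: 0.6
```

```bash
cat >> h.py <<'E'
def where():
    for c in('side','top'):
        grab_frame(c);l=landmark_of('knee_peg',c)[:1]
        if l:
            d=np.array(l[0]['at'])-[Q[0],Q[1],0];a=Q[2]
            x=(d[0]*np.cos(a)+d[1]*np.sin(a))*1e3;s=np.arctan2(d[2]*1e3-70,x+75)-np.arcsin(83/141)
            print(c,l,'s',round(s,3),lidof(s))
E
python3 - <<'E'
from h import *
st();where()
E
```

```text
t 9.73 p [0.5565 0.0249 0.2628] w -0.0001 F [1.  0.2 2.4] gf 0.6286384142003953
zaxis [ 0.  0. -1.] yaxis [ 0.986 -0.168  0.   ]
side [{'at': [0.5475, 0.1714, 0.204], 'score': 0.63}] s 0.605 [0.427 1.048]
top [{'at': [0.5465, 0.1665, 0.2047], 'score': 0.66}] s 0.608 [0.431 1.046]
```

Request:
{"op": "drive_tool", "data": {"motion": [[0,0,0,-4.3,0.7,-2.8,255],[0,0,0,-4.3,0.7,-2.8,255],[0,0,0,-4.2,0.7,-3,255],[0,0,0,-4,0.7,-3.2,255],[0,0,0,-4,0.7,-3.2,255],[0,0,0,-4,0.7,-3.2,255],[0,0,0,-3.8,0.6,-3.5,255],[0,0,0,-3.7,0.6,-3.6,255]]}}

```text
time_s: 10.6
tool_pos: [0.5243, 0.0301, 0.2375]
tool_rot: [3.141, -0.0, 1.402]
wrist_force: [0.7, -0.5, -0.1]
gripper_width: 0.0001
gripper_force: 0.5
```

Request:
{"op": "drive_tool", "data": {"motion": [[0,0,0,-3.7,0.6,-3.6,255],[0,0,0,-3.6,0.6,-3.7,255],[0,0,0,-3.4,0.6,-3.8,255],[0,0,0,-3.3,0.6,-3.9,255],[0,0,0,-3.3,0.6,-3.9,255],[0,0,0,-3.2,0.5,-4,255],[0,0,0,-3,0.5,-4.1,255],[0,0,0,-2.9,0.5,-4.2,255]]}}

```text
time_s: 11.27
tool_pos: [0.498, 0.0345, 0.2063]
tool_rot: [3.141, 0.0, 1.402]
wrist_force: [1.7, -0.4, 0.7]
gripper_width: -0.0001
gripper_force: 0.3
```

Run:
```python
from h import *
st();where()
for c in (.7,.75,.8,.85,.9,.95):print(c,tcp(c).round(4))
```

```text
t 11.27 p [0.498  0.0345 0.2063] w -0.0001 F [ 1.7 -0.4  0.7] gf 0.31793153189937584
zaxis [ 0. -0. -1.] yaxis [ 0.986 -0.168  0.   ]
top [{'at': [0.5315, 0.1644, 0.2114], 'score': 0.74}] s 0.717 []
0.7 [0.5191 0.0285 0.2277]
0.75 [0.5123 0.0296 0.22  ]
0.8 [0.5058 0.0307 0.2121]
0.85 [0.4998 0.0318 0.2038]
0.9 [0.4941 0.0328 0.1953]
0.95 [0.4888 0.0337 0.1865]
```

Request:
{"op": "drive_tool", "data": {"motion": [[0,0,0,-2.5,0.3,-4.2,255],[0,0,0,-2.5,0.3,-4.2,255],[0,0,0,-2.4,0.3,-4.3,255],[0,0,0,-2.4,0.3,-4.3,255],[0,0,0,-2.3,0.3,-4.4,255],[0,0,0,-2.2,0.3,-4.5,255],[0,0,0,-2.1,0.3,-4.5,255],[0,0,0,-2,0.3,-4.5,255]]}}

```text
time_s: 12.13
tool_pos: [0.4797, 0.0369, 0.1713]
tool_rot: [3.141, 0.0, 1.402]
wrist_force: [0.2, 0.6, 0.4]
gripper_width: 0.0004
gripper_force: 0.2
```

Request:
{"op": "drive_tool", "data": {"motion": [[0,0,0,-1.9,0.3,-4.6,255],[0,0,0,-1.8,0.3,-4.6,255],[0,0,0,-1.7,0.3,-4.7,255],[0,0,0,-1.6,0.2,-4.7,255],[0,0,0,-1.5,0.2,-4.8,255],[0,0,0,-1.4,0.2,-4.8,255],[0,0,0,-1.3,0.2,-4.8,255],[0,0,0,0,0,0,255]]}}

```text
time_s: 12.8
tool_pos: [0.468, 0.0386, 0.1379]
tool_rot: [-3.14, 0.0, 1.402]
wrist_force: [-0.5, -0.3, 0.8]
gripper_width: -0.0
gripper_force: 0.0
```

Run:
```python
from h import *
st();where()
im=[grab_frame(c)[:,:,::-1] for c in('side','top')]
cv2.imwrite('pics/c4.png',np.hstack([cv2.resize(im[0][60:340,180:500],(400,350)),cv2.resize(im[1][80:360,180:500],(400,350))]))
for c in (1.1,1.15,1.2,1.25):print(c,tcp(c).round(4))
```

```text
t 12.8 p [0.468  0.0386 0.1379] w -0.0 F [-0.5 -0.3  0.8] gf 0.0
zaxis [-0.001 -0.    -1.   ] yaxis [ 0.986 -0.168 -0.001]
top [{'at': [0.5825, 0.1586, 0.1853], 'score': 0.55}] s 0.315 [0.098 1.269]
1.1 [0.4757 0.0359 0.1589]
1.15 [0.4722 0.0365 0.1493]
1.2 [0.4692 0.037  0.1396]
1.25 [0.4667 0.0375 0.1298]
```

View pics/c4.png

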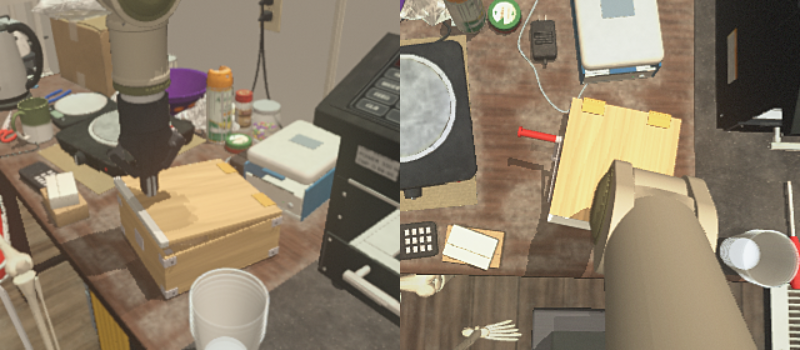

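The lid is nearly down, with the fingertip on it at (150,190) in the left panel and a thin gap left at the front. I'll do the last 38 mm slowly.

Request:
{"op": "drive_tool", "data": {"motion": [[0,0,0,-1,0,-4,255],[0,0,0,-1,0,-4,255],[0,0,0,-1,0,-4,255],[0,0,0,-1,0,-4,255],[0,0,0,-0.5,0,-4,255],[0,0,0,-0.5,0,-4,255],[0,0,0,-0.5,0,-4,255],[0,0,0,0,0,-3,255]]}}

```text
time_s: 13.77
tool_pos: [0.463, 0.0386, 0.1072]
tool_rot: [-3.141, 0.0, 1.402]
wrist_force: [-0.2, -0.6, -0.4]
gripper_width: 0.0004
gripper_force: 0.0
```

Request:
{"op": "drive_tool", "data": {"motion": [[0,0,0,0,0,-2,255],[0,0,0,0,0,-2,255],[0,0,0,0,0,-2,255],[0,0,0,0,0,0,255],[0,0,0,0,0,0,255]]}}

```text
time_s: 14.18
tool_pos: [0.4632, 0.0386, 0.1017]
tool_rot: [3.141, 0.0, 1.402]
wrist_force: [-0.3, 0.7, 0.1]
gripper_width: -0.0002
gripper_force: 0.0
```

Run:
```python
from h import *
st();where()
```

```text
t 14.18 p [0.4632 0.0386 0.1017] w -0.0002 F [-0.3  0.7  0.1] gf 0.0
zaxis [ 0. -0. -1.] yaxis [ 0.986 -0.168  0.   ]
side [{'at': [0.6115, 0.1565, 0.1573], 'score': 0.48}] s 0.031 [-1.00e-03  1.41e+00]
top [{'at': [0.6087, 0.155, 0.1609], 'score': 0.85}] s 0.062 [-0.003  1.395]
```

Almost shut. I'll press on in 1 mm steps until the force rises.

Request:
{"op": "drive_tool", "data": {"motion": [[0,0,0,0,0,-1,255],[0,0,0,0,0,-1,255],[0,0,0,0,0,0,255],[0,0,0,0,0,0,255]]}}

```text
time_s: 14.72
tool_pos: [0.4634, 0.0387, 0.1001]
tool_rot: [3.141, -0.0, 1.402]
wrist_force: [-0.5, -0.4, 7.1]
gripper_width: 0.0002
gripper_force: 3.2
```

Request:
{"op": "drive_tool", "data": {"motion": [[0,0,0,0,0,-1,255],[0,0,0,0,0,0,255],[0,0,0,0,0,0,255]]}}

```text
time_s: 14.97
tool_pos: [0.4634, 0.0387, 0.0999]
tool_rot: [3.14, -0.001, 1.402]
wrist_force: [-3.9, 0.8, 22.0]
gripper_width: -0.0002
gripper_force: 11.5
```

The tool is at z = 0.100 with the force climbing to 22 N, so the lid is on its stop. I'll let go upward.

Request:
{"op": "drive_tool", "data": {"motion": [[0,0,0,0,0,3,255],[0,0,0,0,0,15,255],[0,0,0,0,0,35,255],[0,0,0,0,0,35,255],[0,0,0,0,0,35,255],[0,0,0,0,0,35,255],[0,0,0,0,0,0,255],[0,0,0,0,0,0,255]]}}

```text
time_s: 15.63
tool_pos: [0.464, 0.039, 0.2584]
tool_rot: [3.138, -0.002, 1.403]
wrist_force: [-0.6, 0.9, -0.7]
gripper_width: 0.0001
gripper_force: 0.0
```

Run:
```python
from h import *
st();where()
im=grab_frame('side')[:,:,::-1]
cv2.imwrite('pics/c5.png',cv2.resize(im[180:310,260:420],(800,600),interpolation=2))
```

```text
t 15.63 p [0.464  0.039  0.2584] w 0.0001 F [-0.6  0.9 -0.7] gf 0.0
zaxis [ 0.004  0.002 -1.   ] yaxis [ 0.986 -0.167  0.004]
side [{'at': [0.6119, 0.1578, 0.1575], 'score': 0.77}] s 0.031 [-1.00e-03  1.41e+00]
top [{'at': [0.611, 0.1562, 0.1642], 'score': 0.74}] s 0.07 [-0.003  1.391]
```

View pics/c5.png

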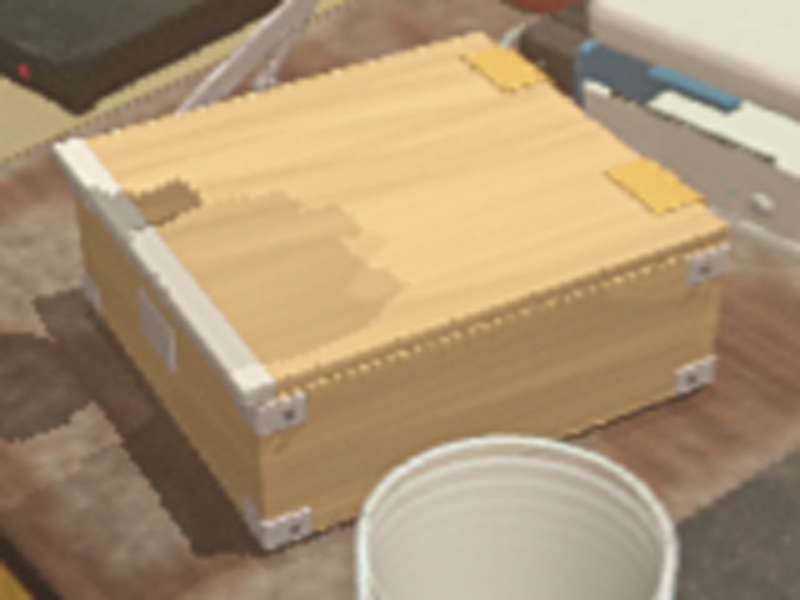

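The lid lies flush along the whole rim, from (265,385) to (725,240), and the gripper is clear of it.

```bash
python3 -c "
from cell import *
print(close_job())"
```

```text
the job is handed in; nothing more can be done
None
```

The stay was unlocked by its red peg, the lid was lowered gently until fully shut, the gripper was withdrawn clear of it, and the job was handed in at about 16 s of the 51 s limit.

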